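Set the adhesive dose, then hold a glass-rod foot blind hole up

TASK

Get the next glass-rod foot ready for its shot of adhesive: first turn the dose knob on top of the dispenser until its white pointer stands at the red mark on the scale, then pick up the bare aluminium foot lying on its side on the bench. One end of it has the deep blind hole for the rod, the other end looks much the same but is only a shallow recess for a rubber pad, a difference better felt than seen; turn the foot so that the deep hole faces straight up. Finish while still holding it like that in the gripper, level and still, at least 15 cm above the bench and touching nothing else, with the dose still at the red mark and every other thing on the bench left where it was.

Things in the scene. Friction and masses are not known exactly. Their poses are not given: they have to be found in the camera images.
- foot: Bare aluminium block 46 x 46 x 56 mm, about 0.26 kg, origin at its centre. Its z axis runs along the 56 mm and points out of the deep blind hole (34 mm wide, 32 mm deep, 6 mm wall); the other end has only the pad recess, 34 mm wide, 4 mm deep. Starts loose on one of its long flat sides (origin 23 mm up), the hole facing any way; 12 cm of bench around it is free of anything over 60 mm high.
- foot_hole (a point): Centre of the mouth of the foot's deep hole, 28 mm from the block's centre along its z axis; same axes as the foot.
- dispenser: Fixed grey box 200 (x) x 240 (y) x 75 mm high with its panel on top: knob, gauge (rising 6 mm above the panel), green rocker switch. Origin on the bench under its centre. Other fixed equipment, up to 0.21 m high, stands only along the far edge (x over 0.78) and the sides (y beyond 0.5 either way); two glass sheets 4 mm thick lie flat near the robot.
- dose_knob (a joint): Knob angle, rad: grows clockwise seen from above, 0 to 5.24 between stops, 0.5236 per scale division (0 to 10). The red mark is division 6, at 3.142. Stays where left; about 0.04 N m to turn. Black skirt 48 mm wide, 8 mm high, and on it a bar grip 44 mm long, 14 mm wide, top 39 mm above the panel, with a white line pointing to the scale.
- dose_grip (a point): On the vertical axis of the knob, 32 mm above the panel (107 mm above the bench), the height to grip the bar at. Turns with the knob: its -x axis points along the bar towards the white pointer, its y axis across the bar (14 mm).
- dose_pointer (a point): Tip of the white pointer on the knob, 24 mm from its axis.
- dose_mark (a point): The red mark on the white scale disc of the dispenser, 39 mm from the knob's axis. Fixed to the dispenser. The pointer lies on the line from the knob's axis to it when the dose is right.
- finished_foot: A finished piece, not to be touched: a foot like the other standing up with a 32 mm green glass rod in it, 171 mm high; loose, origin under its centre.
- brush_jar: Glass jar 80 mm wide, 102 mm high (200 mm with its brushes); loose, origin under its centre. Leave alone.
- bench_brush: Wooden bench brush 260 x 55 x 58 mm, loose, origin under its centre, length along x. Leave alone.
- pad_tray: Blue tray of black rubber pads, 110 x 85 x 18 mm, loose, origin under its centre. Leave alone.
- glass_cutter: Brass glass cutter lying along its x axis, 146 mm long, 16 mm thick, loose, origin under its middle. Leave alone.
There are look-alikes about, which are no part of the job. Of the things like the foot, leave any that is blue; of the rest the larger one is meant.

How it is judged:
On the way, in this order (a step that is already met when the one before it is completed fails the run):
1. the dose knob stands at the red mark, within 0.12 rad (value of joint dose_knob between 3.0216 and 3.2616 rad), for 0.2 s.
2. the foot is lifted off the bench in the fingers (height (world z) of foot above 0.06 m and contact force between foot and the fingers above 1 N), for 0.2 s.
At the end, for the whole second after the job is handed in: The fingers still hold the foot, still, deep hole up (axis within 0.2 rad of vertical), its centre over 160 mm above the bench, touching nothing else; the dose knob is within 0.12 rad of the red mark; no bystander has moved more than 40 mm (all of step 1 and angle between foot's own z axis and vertical below 0.2 rad and height (world z) of foot above 0.16 m and contact force between foot and the fingers above 1 N and linear speed of foot below 0.03 m/s and angular speed of foot below 0.2 rad/s and contact force between foot and dispenser below 0.3 N and contact force between foot and finished_foot below 0.3 N and contact force between foot and brush_jar below 0.3 N and contact force between foot and bench_brush below 0.3 N and contact force between foot and pad_tray below 0.3 N and contact force between foot and glass_cutter below 0.3 N and distance of each of finished_foot, brush_jar, bench_brush, pad_tray, glass_cutter from where it was at the start of the episode below 0.04 m); the arm keeps its last pose, push and grip.
It fails at once if a bystander is shoved more than 40 mm or knocked over (distance of any of finished_foot, brush_jar, bench_brush, pad_tray, glass_cutter from where it was at the start of the episode above 0.04 m or angle between any of finished_foot, brush_jar, bench_brush, pad_tray, glass_cutter's own z axis and vertical above 0.5 rad).
It also fails if it takes over 72 s, if anything falls off the work surface, if the arm or the gripper's body presses on something with over 40 N, if the wrist force passes 120 N, or if a joint passes its speed limit or range.

ROBOT

A 7-joint arm with a two-finger parallel gripper is mounted at the origin on the work surface. World frame = base frame: x ahead of the robot, y to its left, z up, the work surface at z = 0. Lengths are in m, angles in rad, forces in N, time in s.
With the tool pointing down it reaches from about 0.425 to 0.875 m from the base axis. Payload 4.7 kg.
Tool frame: the origin (TCP) lies midway between the tips of the shut fingers; the grasp point (between the pads) lies 19 mm behind it; z points along the fingers, y is the line along which they close (so a half turn about z gives the same grasp; the last joint's range is limited). The gripper opens to 87 mm and grips with 3 to 60 N. Pads are 19 mm wide; open, the fingers measure 117 mm over their backs; the gripper's body (75 mm by 190 mm) begins 51 mm behind the grasp point.
Start: joints at [-1.181, 0.321, -0.07, 1.45, 0.023, 1.371, -0.057], TCP at [0.239, 0.605, 0.223] pointing down, gripper open.
Joint ranges: [-2.86, 2.86], [-0.3, 2.09], [-1.38, 1.24], [0.06, 2.45], [-1.56, 4.7], [0.09, 2.05], [-2.69, 2.69]. Speed limits (rad/s): [2.57, 2.57, 3.14, 3.14, 3.14, 3.14, 3.14].

INTERFACE

Orientations are given as a rotation vector (axis times angle).
In Python, from bench import monitor, cams, workorder gives the robot as it stands.
- The arm moves only by the tool move_arm, never from a script. Its arguments are lists of equal length, an entry for each row: "slide": the shift along the tool's x, y, z in cm, a list of three; "roll": the turn about the tool's z in rad. In form: {"slide": [[dx, dy, dz], ...], "roll": [roll, ...]}. A call has 1 to 20 rows; each row is the pose to reach, as a shift and turn from the pose commanded when the call began, along the tool's axes at that moment; what a row does not reach only later rows make up. A row lasts 1/10 s, in which the tool goes at most 50 mm and 8.59 degrees, less where a joint would pass 70% of its speed; a pose out of reach is approached as far as the arm can. A call with a gripper value outside its range is refused whole. "gripper" is the finger opening in cm, from 0 to 8.7, set as the call begins (left out, the last holds). The fingers move at their own pace and stop on an object; "squeeze" is the grip in N (left out, the last holds). Time passes only in rows, so rows that repeat a pose let the fingers close. It gives the time, the measured TCP pose, the force, the opening and the grip force at its end, in the units of the state.
- monitor.get_state(): the state, without advancing time (a new reading comes with each control period).
- cams.get_image(name): name is "scene" or "top" or "wrist"; returns the picture (420x560x3 uint8, red, green, blue); there is no depth.
- cams.get_calibration(name): a dict with "mtx" (3x3 intrinsics, pixels), "R" (3x3) and "t" (3): a world point X has camera coordinates R X + t. Camera axes: x right, y down, z forward; pixel columns grow to the right and rows downward; lengths in m; the calibration is good to about 2 mm. A picture is of the moment at which its call begins: read the wrist's pose just before it. get_calibration takes no time and is no camera call; for the wrist camera it gives the pose at the moment of the call.
- workorder.close_job(): hands the job in; it is judged then, once.
The state is a dict: "time": time; "joint_positions": joint angles; "qd": joint speeds; "joint_torque": joint torques, N m; "position": TCP position; "tool_rot": TCP orientation; "ft_force": force on the tool from outside, world axes, zero at the start; "torque": the same for the moment, N m; "grip_width": opening from 0.0 (shut) to 1.0 (fully open); "grip_force": force on a finger pad.
Only numpy, scipy, OpenCV 4.12 (cv2) and the standard library are available. Lean on these libraries where they do the work, as an engineer would, in place of code of your own. Each camera call takes 0.05 s, during which the arm holds its last target. There are 200 camera calls.

## Working session

There is one attempt and no reset: what is moved stays moved. The work goes in short steps, Python scripts to look and compute and a tool call to move; the robot and the scene stay as the last step left them, time stands still between calls to the robot, and variables do not carry over. Pictures are saved under pics/ and viewed, at most 10 in all, crops included, and the job is handed in when it is done.

Besides the shell and the picture viewer there is one more tool, called after "Emit:" in YAML: its name, and indented under it one key for each argument. move_arm: Moves the arm, as the interface text tells. Its arguments: {"type":"object","properties":{"slide":{"type":"array","items":{"type":"array","items":{"type":"number"}}},"roll":{"type":"array","items":{"type":"number"}},"gripper":{"type":"number"},"squeeze":{"type":"number"}},"required":["slide","roll"]}

```bash
ls; mkdir -p pics
cat > h.py <<'E'
import numpy as np, cv2
from bench import monitor, cams, workorder
def grab(name, fn=None):
    c=cams.get_calibration(name); im=cams.get_image(name)
    if fn: cv2.imwrite('pics/'+fn, im[:,:,::-1])
    return im, {k:np.array(v) for k,v in c.items()}
def ray(c,uv):
    d=np.linalg.solve(c['mtx'],[uv[0],uv[1],1.]); R=c['R']
    return -R.T@c['t'], R.T@d
def plane(c,uv,z):
    o,d=ray(c,uv); return o+d*(z-o[2])/d[2]
def tri(obs):
    A=np.zeros((3,3));b=np.zeros(3)
    for c,uv in obs:
        o,d=ray(c,uv); d=d/np.linalg.norm(d); P=np.eye(3)-np.outer(d,d); A+=P;b+=P@o
    X=np.linalg.solve(A,b)
    return X
def proj(c,X):
    p=c['mtx']@(c['R']@np.array(X)+c['t']); return p[:2]/p[2]
E
python3 - <<'E'
from h import *
a,c=grab('scene','s1.png'); b,c2=grab('top','t1.png')
print(monitor.get_state()['tool_rot'])
for k in (c,c2): print(-k['R'].T@k['t'],k['R'].round(2).tolist())
E
```

```text
pics
[-5.86838809e-01 -3.08606599e+00  2.65302395e-03]
[0.86548485 0.47718106 0.93944274] [[-0.82, 0.58, 0.01], [0.5, 0.72, -0.49], [-0.29, -0.4, -0.87]]
[0.52587687 0.07973976 1.25321658] [[-0.02, -1.0, 0.0], [-1.0, 0.02, -0.04], [0.04, -0.0, -1.0]]
```

View pics/s1.png

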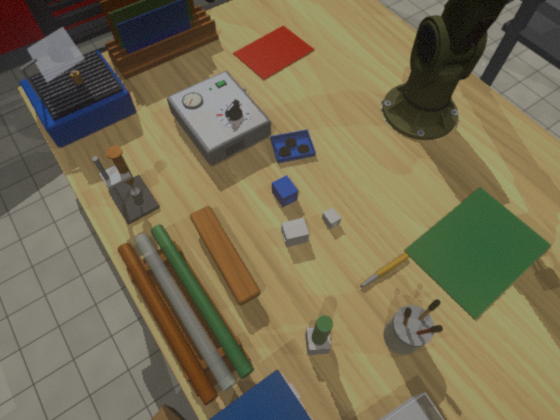

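View pics/t1.png

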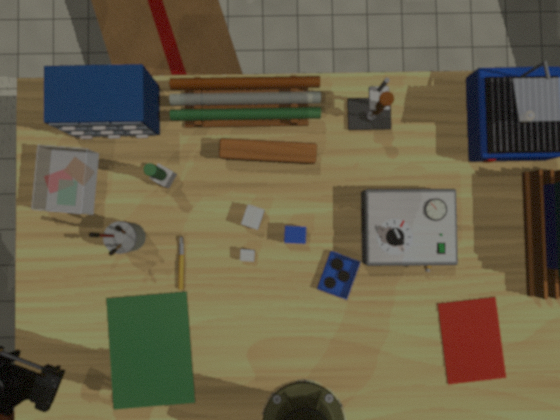

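The scene view shows the knob at (235,110), the larger bare foot at (295,232), a smaller one at (332,217) and a blue one at (286,190). In the top view the knob is at (395,237), the foot at (253,216), the smaller one at (247,255), the blue one at (295,234). Next I'll enlarge the knob and foot in both views.

Run:
```python
from h import *
s=cv2.imread('pics/s1.png');t=cv2.imread('pics/t1.png')
def cr(i,u,v,w=37):return cv2.resize(i[v-w:v+w,u-w:u+w],(296,296),interpolation=cv2.INTER_CUBIC)
cv2.imwrite('pics/c1.png',np.vstack([np.hstack([cr(t,400,235),cr(s,230,110)]),np.hstack([cr(t,253,216),cr(s,295,232)])]))
a,c=grab('scene'); b,c2=grab('top')
print(plane(c2,(253,216),.046),plane(c2,(395,237),.11),plane(c,(295,228),.046),plane(c,(235,107),.11))
for i in range(1,3):pass
```

```text
[0.55928184 0.125302   0.046     ] [ 0.49836443 -0.23273913  0.11      ] [0.55769567 0.12482723 0.046     ] [ 0.49660376 -0.23419863  0.11      ]
```

View pics/c1.png

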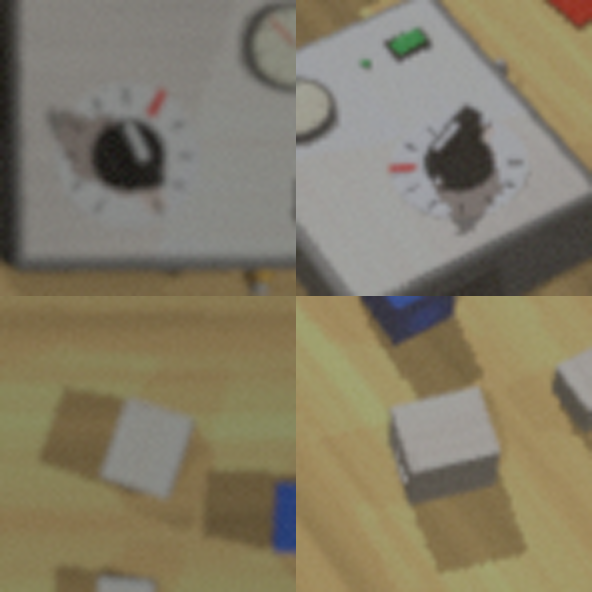

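The top-view crop shows the knob with its white line at an angle about 45° from the red mark, which lies up and to the right. The scene crop shows a small lit patch on the foot's left end face. I'll go closer with the wrist camera, passing over the foot on the way.

```bash
cat >> h.py <<'E'
from scipy.spatial.transform import Rotation as Ro
def rel(X,yaw=None,q=True):
    """slide(cm), roll to bring the TCP to X with the tool y line at world angle yaw (mod pi)"""
    s=monitor.get_state(); R=Ro.from_rotvec(s['tool_rot']).as_matrix(); p=np.array(s['position'])
    sl=R.T@(np.array(X)-p)*100
    y=np.arctan2(R[1,1],R[0,1]); out=0
    if yaw is not None: out=-((yaw-y+np.pi/2)%np.pi-np.pi/2)  # tool z points down
    print('slide',sl.round(2),'roll',round(out,3),'yaw',round(y,3),'j7',round(s['joint_positions'][6],2),'t',round(s['time'],2))
E
python3 - <<'E'
from h import *
s=monitor.get_state();print(Ro.from_rotvec(s['tool_rot']).as_matrix().round(3))
c={k:np.array(v) for k,v in cams.get_calibration('wrist').items()}
o=-c['R'].T@c['t'];R=Ro.from_rotvec(s['tool_rot']).as_matrix()
print('cam in tool',R.T@(o-s['position']), (c['R']@R).T.round(3), c['mtx'])
rel([.45,.18,.32]); rel([.5,.2,.32],0); rel([.5,-.2,.3])
E
```

```text
[[-0.93   0.367 -0.   ]
 [ 0.367  0.93  -0.001]
 [-0.    -0.001 -1.   ]]
cam in tool [ 0.07521732 -0.00059889 -0.16147244] [[-0.001 -0.963 -0.268]
 [ 1.    -0.001  0.   ]
 [-0.    -0.268  0.963]] [[311.51357317   0.         278.71157839]
 [  0.         311.51357317 211.6783026 ]
 [  0.           0.           1.        ]]
slide [-35.25 -31.72  -9.77] roll 0 yaw 1.195 j7 -0.06 t 0.2
slide [-39.17 -28.03  -9.78] roll 1.195 yaw 1.195 j7 -0.06 t 0.2
slide [-53.85 -65.23  -7.73] roll 0 yaw 1.195 j7 -0.06 t 0.2
```

Emit:
move_arm:
  slide:
    - [0,0,-5]
    - [-4,-4,-9]
    - [-32,-32,-9]
    - [-32,-32,-9]
    - [-32,-32,-9]
    - [-32,-32,-9]
    - [-32,-32,-9]
    - [-32,-32,-9]
    - [-32,-32,-9]
    - [-32,-32,-9]
    - [-32,-32,-9]
    - [-32,-32,-9]
    - [-32,-32,6]
    - [-32,-32,6]
    - [-32,-32,6]
    - [-32,-32,6]
    - [-32,-32,6]
    - [-32,-32,6]
  roll: [0,0,0,0,0,0,0,0,0,0,0,0,0,0,0,0,0,0]

```text
time: 2.0
position: [0.4203, 0.1915, 0.1654]
tool_rot: [0.584, 3.083, 0.005]
ft_force: [-0.0, -0.5, -0.6]
grip_width: 1.001
grip_force: 0.0
```

Run:
```python
from h import *
w,c=grab('wrist','w1.png')
rel([.44,-.22,.30])
print(proj(c,[.56,.125,.023]))
```

```text
slide [-16.91 -37.5  -13.55] roll 0 yaw 1.196 j7 0.7 t 2.05
[269.29623399 333.85674637]
```

View pics/w1.png

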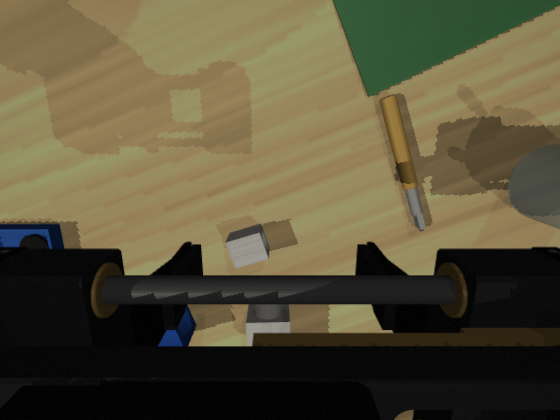

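The wrist view shows the foot at about (268,320), partly hidden behind the gripper bar. The near (-x) end face at (268,310) looks dark, so it has a recess of some kind. I'll do the knob first.

Emit:
move_arm:
  slide:
    - [-3,-5,-5]
    - [-20.5,-36.5,-8]
    - [-20.5,-36.5,-8]
    - [-20.5,-36.5,-8]
    - [-20.5,-36.5,-8]
    - [-20.5,-36.5,-8]
    - [-20.5,-36.5,-8]
    - [-20.5,-36.5,-8]
    - [-20.5,-36.5,-8]
    - [-20.5,-36.5,-8]
    - [-20.5,-36.5,-8]
    - [-20.5,-36.5,-8]
    - [-20.5,-36.5,-8]
  roll: [0,0,0,0,0,0,0,0,0,0,0,0,0]

```text
time: 3.35
position: [0.4761, -0.2235, 0.2429]
tool_rot: [0.582, 3.086, 0.002]
ft_force: [0.6, -0.8, -0.1]
grip_width: 1.001
grip_force: 0.0
```

Run:
```python
from h import *
w,c=grab('wrist')
np.savez('k1.npz',w=w,**c)
u,v=proj(c,[.498,-.233,.1]).astype(int);print(u,v)
x0,y0=max(u-60,0),max(v-60,0)
cr=w[y0:y0+120,x0:x0+120,::-1];print(x0,y0)
cv2.imwrite('pics/w2.png',cv2.resize(cr,None,fx=5,fy=5,interpolation=cv2.INTER_CUBIC))
```

```text
278 224
218 164
```

View pics/w2.png

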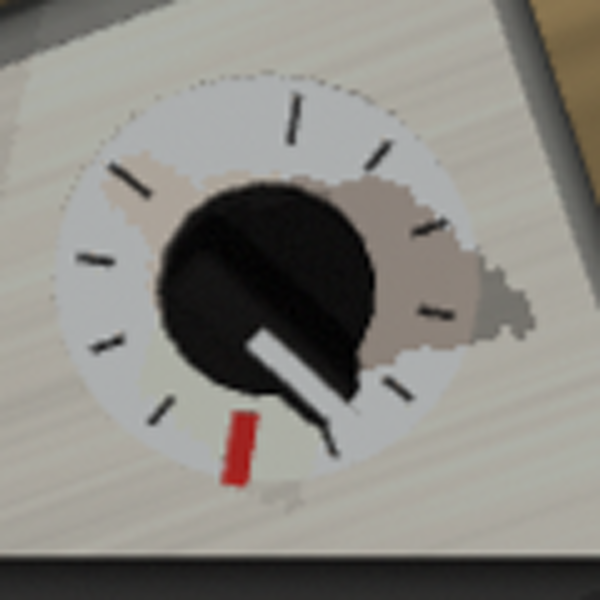

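The crop shows the scale clearly: red mark at (240,450), white line from (250,340) to (350,408), so the pointer is near division 4. I'll move a little to get a second view for heights.

Emit:
move_arm:
  slide:
    - [1,-4,0]
    - [1,-4,0]
    - [1,-4,0]
  roll: [0,0,0]

```text
time: 3.7
position: [0.4513, -0.2588, 0.2428]
tool_rot: [0.588, 3.085, 0.002]
ft_force: [0.4, 0.1, -0.2]
grip_width: 0.999
grip_force: 0.0
```

```bash
cat >> h.py <<'E'
def knob(w,c,g):
    """red mark centroid, bar white line (centre, ends), black-blob centre, pixels"""
    u,v=proj(c,g); yy,xx=np.mgrid[:420,:560]; near=np.hypot(xx-u,yy-v)<55
    a=w.astype(int); red=((a[...,0]>120)&(a[...,0]-a[...,1]>70)&near).astype(np.uint8)
    m=cv2.moments(red,True); r=(m['m10']/m['m00'],m['m01']/m['m00'])
    dark=((a.max(2)<50)&near).astype(np.uint8)
    n,l,st,ce=cv2.connectedComponentsWithStats(dark); k=1+np.argmax(st[1:,4]); 
    hull=cv2.convexHull(np.argwhere(l==k)[:,::-1].astype(np.int32))
    inside=np.zeros((420,560),np.uint8); cv2.fillPoly(inside,[hull],1)
    wh=((a.min(2)>110)&(a.max(2)-a.min(2)<40)&(cv2.erode(inside,np.ones((3,3)))>0)).astype(np.uint8)
    n,l,st,ce2=cv2.connectedComponentsWithStats(wh); k2=1+np.argmax(st[1:,4])
    p=np.argwhere(l==k2)[:,::-1].astype(np.float32)
    mean,ev=cv2.PCACompute(p,None)[:2]; s=(p-mean)@ev[0]
    disc=((a.min(2)>125)&near).astype(np.uint8)
    return r,mean[0],mean[0]+ev[0]*s.max(),mean[0]+ev[0]*s.min(),ce[k],len(p),m['m00']
E
python3 - <<'E'
from h import *
z=np.load('k1.npz'); w1=z['w']; c1={k:z[k] for k in('mtx','R','t')}
w2,c2=grab('wrist')
g=[.498,-.233,.1]
a=knob(w1,c1,g);b=knob(w2,c2,g)
for q in (a,b): print([np.round(x,1).tolist() for x in q])
for i in range(5):
    X=tri([(c1,a[i]),(c2,b[i])]); print(X.round(4), [(proj(c,X)-q[i]).round(1).tolist() for c,q in((c1,a),(c2,b))])
# division marks 0 &10,1..5 from crop view: disc centre by circle fit at z=.075
mk=np.array([[295,118],[378,155],[430,228],[436,313],[398,388],[160,410],[108,345],[95,260],[130,180],[240,450]])/5+[218,164]
P=np.array([plane(c1,m,.075)[:2] for m in mk])
A=np.c_[2*P,np.ones(len(P))]; s=np.linalg.lstsq(A,(P**2).sum(1),rcond=None)[0]
print('centre',s[:2],'r',np.sqrt(s[2]+s[:2]@s[:2]), 'angles', np.degrees(np.arctan2(P[:,1]-s[1],P[:,0]-s[0])).round(1))
for cc,q in((c1,a),(c2,b)):
    e=plane(cc,q[2],.114)[:2];f=plane(cc,q[3],.114)[:2];r=plane(cc,q[0],.075)[:2]
    print(e,f,np.degrees(np.arctan2(*(e-f)[::-1])),'red',r,np.degrees(np.arctan2(*(r-s[:2])[::-1])))
E
```

```text
[[265.6, 253.5], [276.3999938964844, 238.0], [284.1000061035156, 244.89999389648438], [268.79998779296875, 231.10000610351562], [271.4, 221.3], 102, 68.0]
[[302.9, 261.5], [318.3999938964844, 247.1999969482422], [325.5, 253.6999969482422], [311.20001220703125, 240.6999969482422], [310.0, 230.6], 97, 70.0]
[ 0.5305 -0.261   0.0789] [[0.0, -0.2], [-0.0, 0.2]]
[ 0.5061 -0.2381  0.1124] [[0.0, -0.1], [-0.0, 0.1]]
[ 0.5166 -0.2339  0.1101] [[0.1, -0.3], [-0.1, 0.3]]
[ 0.4964 -0.2423  0.1134] [[0.0, -0.0], [-0.0, 0.0]]
[ 0.4967 -0.2405  0.0833] [[-0.0, 0.2], [0.0, -0.2]]
centre [ 0.49897709 -0.24158114] r 0.03836650393427548 angles [ 149.2  119.6   89.3   59.5   29.6  -61.3  -90.6 -120.9 -151.   -30.7]
[ 0.51535537 -0.23355543] [ 0.49626875 -0.24227478] 24.55235497032603 red [ 0.53212017 -0.26189627] -31.506311219288857
[ 0.51452872 -0.23371862] [ 0.496142  -0.2422954] 25.007464716215893 red [ 0.5320786  -0.26127022] -30.74456917165174
```

Run:
```python
from h import *
rel([.499,-.2415,.15],2.007); rel([.499,-.2415,.089],2.007);print(np.round(monitor.get_state()['joint_positions'],2))
```

```text
slide [-3.78  3.24  9.27] roll -0.811 yaw 1.196 j7 1.69 t 3.75
slide [-3.78  3.23 15.37] roll -0.811 yaw 1.196 j7 1.69 t 3.75
[-0.36  0.02  0.85  1.77 -0.02  1.36  1.69]
```

Emit:
move_arm:
  slide:
    - [-1.5,1.5,3]
    - [-3.8,3.2,7]
    - [-3.8,3.2,9.3]
    - [-3.8,3.2,9.3]
    - [-3.8,3.2,9.3]
    - [-3.8,3.2,9.3]
    - [-3.8,3.2,12.5]
    - [-3.8,3.2,15.4]
    - [-3.8,3.2,15.4]
    - [-3.8,3.2,15.4]
  roll: [-0.1,-0.25,-0.4,-0.55,-0.7,-0.81,-0.81,-0.81,-0.81,-0.81]
  gripper: 4
  squeeze: 20

```text
time: 4.75
position: [0.4989, -0.2417, 0.0884]
tool_rot: [0.679, -3.066, -0.001]
ft_force: [0.1, 0.3, 0.1]
grip_width: 0.459
grip_force: 0.0
```

Run:
```python
from h import *
rel([.499,-.2415,.089],2.007)
```

```text
slide [-0.02  0.02 -0.06] roll -0.0 yaw 2.007 j7 2.59 t 4.75
```

Emit:
move_arm:
  slide:
    - [0,0,0]
    - [0,0,0]
    - [0,0,0]
    - [0,0,0]
    - [0,0,0]
    - [0,0,0]
    - [0,0,0]
    - [0,0,0]
  roll: [0,0,0,0,0,0,0,0]
  gripper: 0
  squeeze: 20

```text
time: 5.55
position: [0.4986, -0.2424, 0.0889]
tool_rot: [-0.677, 3.068, 0.002]
ft_force: [-2.9, 2.7, 6.0]
grip_width: 0.156
grip_force: 20.0
```

Emit:
move_arm:
  slide:
    - [0,0,0]
    - [0,0,0]
    - [0,0,0]
    - [0,0,0]
    - [0,0,0]
    - [0,0,0]
    - [0,0,0]
    - [0,0,0]
    - [0,0,0]
    - [0,0,0]
    - [0,0,0]
    - [0,0,0]
  roll: [0.1,0.2,0.3,0.4,0.5,0.6,0.7,0.8,0.9,0.97,0.97,0.97]

```text
time: 6.75
position: [0.4987, -0.2412, 0.0889]
tool_rot: [-0.83, -3.028, -0.004]
ft_force: [-3.4, 4.9, 8.0]
grip_width: 0.159
grip_force: 20.0
```

Emit:
move_arm:
  slide:
    - [0,0,0]
    - [0,0,0]
    - [0,0,0]
    - [0,0,0]
    - [0,0,0]
    - [0,0,-4]
    - [0,0,-8]
    - [2,0,-12]
    - [2.3,0,-15.4]
    - [2.3,0,-15.4]
    - [2.3,0,-15.4]
  roll: [0,0,0,0,0,0,0,0,0,0,0]
  gripper: 4

```text
time: 7.85
position: [0.4793, -0.2312, 0.2431]
tool_rot: [0.831, 3.028, 0.002]
ft_force: [0.3, 0.9, -0.1]
grip_width: 0.456
grip_force: 0.0
```

Run:
```python
from h import *
w,c=grab('wrist','k2.png'); g=[.499,-.2415,.1]
q=knob(w,c,g);print([np.round(x,1).tolist() for x in q])
e=plane(c,q[2],.112)[:2];f=plane(c,q[3],.112)[:2];r=plane(c,q[0],.075)[:2]
print(np.degrees(np.arctan2(*(e-f)[::-1])),r,np.degrees(np.arctan2(*(r-[.499,-.2415])[::-1])),np.degrees(np.arctan2(*(r-f)[::-1])),e,f)
u,v=np.round(proj(c,g)).astype(int)
cv2.imwrite('pics/w3.png',cv2.resize(w[v-60:v+60,u-60:u+60,::-1],None,fx=4,fy=4,interpolation=cv2.INTER_CUBIC))
rel([.559,.125,.3])
```

```text
[[279.8, 252.5], [280.0, 234.1999969482422], [279.8999938964844, 244.0], [280.1000061035156, 225.0], [279.9, 215.9], 97, 32.0]
-31.21791803320114 [ 0.53588285 -0.26398668] -31.369767275520445 -30.731949722237818 [ 0.51428955 -0.25134755] [ 0.49710098 -0.24093044]
slide [11.27 34.71 -5.78] roll 0 yaw 1.035 j7 1.5 t 7.9
```

View pics/w3.png

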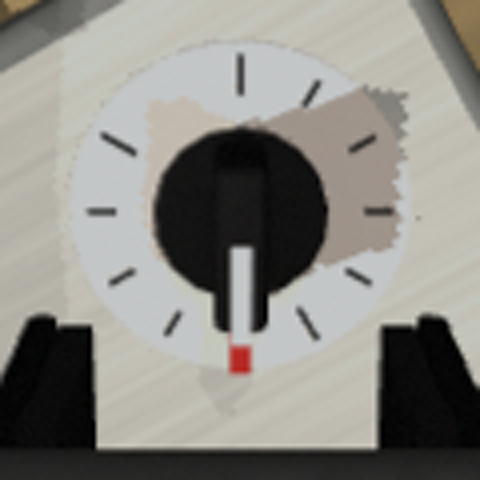

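The pointer stands exactly on the red mark (-31.2° against -31.4°, crop (240,345)). Now the foot: one view from each end.

Emit:
move_arm:
  slide:
    - [14,34,0]
    - [14,34,0]
    - [14,34,0]
    - [14,34,0]
    - [14,34,0]
    - [14,34,0]
    - [14,34,4]
    - [14,34,9]
    - [14,34,9]
    - [14,34,9]
    - [14,34,9]
    - [14,34,9]
  roll: [-0.1,-0.22,-0.22,-0.22,-0.22,-0.22,-0.22,-0.22,-0.22,-0.22,-0.22,-0.22]
  gripper: 8.7

```text
time: 9.1
position: [0.5331, 0.1315, 0.1537]
tool_rot: [0.497, 3.1, 0.001]
ft_force: [0.8, 0.4, 0.5]
grip_width: 1.002
grip_force: 0.0
```

Run:
```python
from h import *
w,c=grab('wrist','fa.png'); np.savez('fa.npz',w=w,**c)
print(proj(c,[.559,.125,.046])); rel([.695,.081,.15])
```

```text
[281.17604943 239.68420689]
slide [-16.95   0.24   0.43] roll 0 yaw 1.253 j7 1.06 t 9.15
```

Emit:
move_arm:
  slide:
    - [-5,0,0]
    - [-10,0,0]
    - [-15,0,0]
    - [-17,0,0]
    - [-17,0,0]
    - [-17,0,0]
  roll: [0,0,0,0,0,0]

```text
time: 9.75
position: [0.6938, 0.0791, 0.1533]
tool_rot: [0.496, 3.102, 0.001]
ft_force: [-0.4, 0.5, 0.0]
grip_width: 0.999
grip_force: 0.0
```

Run:
```python
from h import *
w,c=grab('wrist','fb.png'); np.savez('fb.npz',w=w,**c)
u,v=proj(c,[.559,.125,.03]);print(u,v)
a=cv2.imread('pics/fa.png');b=w[:,:,::-1]
def cr(i,u,v,h=45):
    i=cv2.copyMakeBorder(i,60,60,60,60,cv2.BORDER_CONSTANT);u=int(u)+60;v=int(v)+60
    return cv2.resize(i[v-h:v+h,u-h:u+h],(400,400),interpolation=cv2.INTER_CUBIC)
print(int(u),int(v))
cv2.imwrite('pics/c2.png',np.hstack([cr(a,281,235),cr(b,u,v)]))
```

```text
280.96831305158423 40.09290415681187
280 40
```

View pics/c2.png

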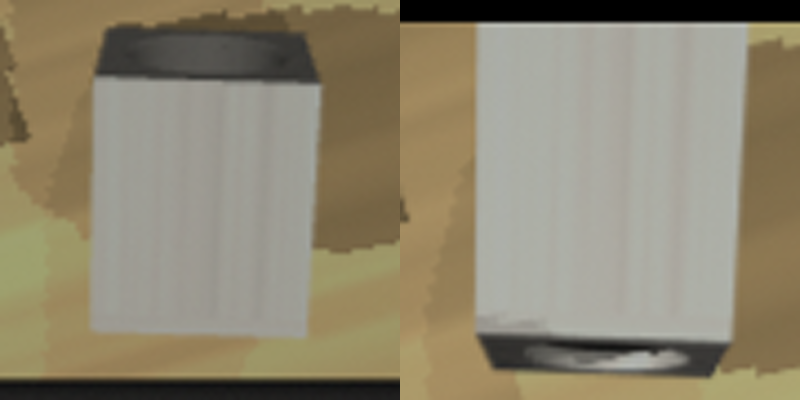

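Left crop, -x end: the mouth at (205,55) shows a dim, smooth gradient. Right crop, +x end: the mouth at (605,355) has a bright patch with a shadow edge. This is too oblique to decide, so I'll roll the camera a quarter turn and use its wider field for steeper views.

Emit:
move_arm:
  slide:
    - [-2,-2,-3]
    - [-5,-5,-5]
    - [-5,-5,-5]
    - [-5,-5,-5]
    - [-5,-5,-5]
    - [-5,-5,-5]
    - [-5,-5,-5]
    - [-5,-5,-5]
    - [-5,-5,-5]
    - [-5,-5,-5]
    - [-5,-5,-5]
    - [-5,-5,-5]
    - [-5,-5,-5]
  roll: [0.14,0.28,0.42,0.56,0.7,0.84,0.98,1.12,1.26,1.4,1.5,1.5,1.5]

```text
time: 11.1
position: [0.7252, 0.0178, 0.2032]
tool_rot: [-2.472, -1.937, -0.002]
ft_force: [0.6, 0.7, 0.7]
grip_width: 1.001
grip_force: 0.0
```

Run:
```python
from h import *
w,c=grab('wrist','fc.png'); np.savez('fc.npz',w=w,**c)
print(proj(c,[.559,.125,.023]),proj(c,[.559+.027,.125-.009,.023]));rel([.559-.15-.013,.125+.06-.053,.2])
```

```text
[104.94120776 133.94132623] [131.84138401 136.12322625]
slide [  3.21 -34.71   0.31] roll 0 yaw -0.242 j7 0.02 t 11.15
```

Emit:
move_arm:
  slide:
    - [3,-5,0]
    - [3,-31.5,0]
    - [3,-31.5,0]
    - [3,-31.5,0]
    - [3,-31.5,0]
    - [3,-31.5,3]
    - [3,-31.5,7]
    - [3,-31.5,7]
    - [3,-31.5,7]
    - [3,-31.5,7]
  roll: [0,0,0,0,0,0,0,0,0,0]

```text
time: 12.15
position: [0.4283, 0.1223, 0.1334]
tool_rot: [-2.476, -1.934, -0.003]
ft_force: [-0.4, 1.1, 0.3]
grip_width: 1.004
grip_force: 0.0
```

Run:
```python
from h import *
w,c=grab('wrist','fd.png'); np.savez('fd.npz',w=w,**c)
u,v=proj(c,[.559-.027,.125+.009,.023]).round().astype(int);print(u,v)
b=cv2.imread('pics/fc.png');a=w[:,:,::-1]
f=lambda i,u,v,h=24:cv2.resize(cv2.convertScaleAbs(i[v-h:v+h,u-h:u+h],alpha=1.8,beta=0),(400,400),interpolation=cv2.INTER_CUBIC)
cv2.imwrite('pics/c3.png',np.hstack([f(a,u,v,32),f(b,132,136)]))
```

```text
393 169
```

View pics/c3.png

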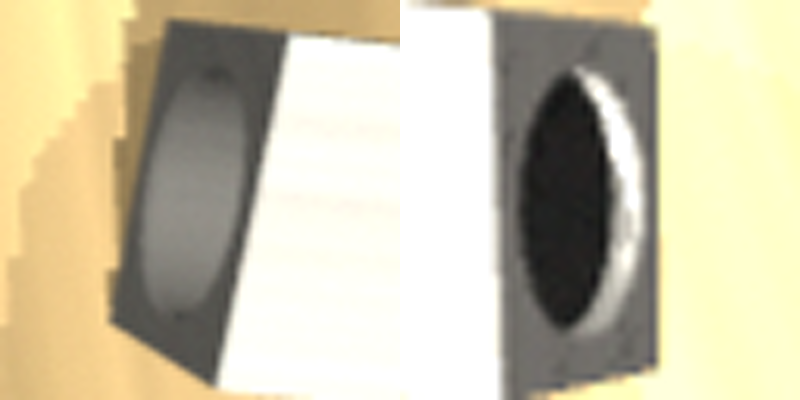

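The left crop (-x end) shows a smooth cylindrical gradient over the whole mouth (190,190). The right crop (+x end) shows a narrow bright wall crescent at (625,200), then a flat dark floor at (565,200). So -x looks like the deep hole, which I'll confirm by feel later. Next I'll measure the foot pose precisely.

Run:
```python
from h import *
out=[]
for n in('fa','fd','fc'):
    z=np.load(n+'.npz'); w=z['w'].astype(int); c={k:z[k] for k in('mtx','R','t')}
    u,v=proj(c,[.559,.125,.046]); 
    m=((w.min(2)>115)&(w.max(2)-w.min(2)<30)).astype(np.uint8)
    cn,_=cv2.findContours(m,cv2.RETR_EXTERNAL,cv2.CHAIN_APPROX_NONE)
    k=max((q for q in cn if cv2.pointPolygonTest(q,(float(u),float(v)),True)>-10),key=cv2.contourArea)
    P=np.array([plane(c,p,.046)[:2]*1000 for p in k[:,0,:]],np.float32)
    r=cv2.minAreaRect(P); print(n,[np.round(x,1) for x in r]); b=cv2.boxPoints(r)/1000
    ce=proj(c,[r[0][0]/1000,r[0][1]/1000,.046]); out.append((c,ce))
for i,j in((0,1),(0,2),(1,2)): print(tri([out[i],out[j]]))
rel([.54,.13,.1],1.26)
```

```text
fa [array([556.4, 125.8]), array([45.9, 55.6]), np.float64(69.9)]
fd [array([556.9, 125.8]), array([45.8, 55.5]), np.float64(69.9)]
fc [array([557.4, 126.1]), array([45.9, 55.6]), np.float64(70.0)]
[0.55620163 0.12604437 0.04710959]
[0.55677249 0.12598078 0.0450841 ]
[0.55711269 0.12596821 0.04571279]
slide [ 3.46 10.56  3.41] roll -1.506 yaw -0.246 j7 -0.73 t 12.2
```

Run:
```python
from h import *
rel([.5381,.1327,.1],1.2217); rel([.5381,.1327,.005],1.2217)
```

```text
slide [ 3.68 10.31  3.41] roll -1.467 yaw -0.246 j7 -0.73 t 12.2
slide [ 3.66 10.29 12.91] roll -1.467 yaw -0.246 j7 -0.73 t 12.2
```

Emit:
move_arm:
  slide:
    - [1,3,0]
    - [2,6,0]
    - [3.7,10.3,0]
    - [3.7,10.3,0]
    - [3.7,10.3,0]
    - [3.7,10.3,0]
    - [3.7,10.3,0]
    - [3.7,10.3,0]
    - [3.7,10.3,0]
    - [3.7,10.3,0]
    - [3.7,10.3,0]
    - [3.7,10.3,0]
    - [3.7,10.3,4]
    - [3.7,10.3,8]
    - [3.7,10.3,11]
    - [3.7,10.3,12.9]
    - [3.7,10.3,12.9]
    - [3.7,10.3,12.9]
  roll: [-0.14,-0.28,-0.42,-0.56,-0.7,-0.84,-0.98,-1.12,-1.26,-1.4,-1.467,-1.467,-1.467,-1.467,-1.467,-1.467,-1.467,-1.467]
  gripper: 7

```text
time: 14.0
position: [0.5374, 0.1327, 0.0036]
tool_rot: [0.549, 3.092, -0.002]
ft_force: [0.7, -0.2, 1.5]
grip_width: 0.802
grip_force: 0.0
```

Emit:
move_arm:
  slide:
    - [0,0,0]
    - [0,0,0]
    - [0,0,0]
    - [0,0,0]
    - [0,0,0]
    - [0,0,0]
    - [0,0,0]
    - [0,0,0]
    - [0,0,0]
  roll: [0,0,0,0,0,0,0,0,0]
  gripper: 0
  squeeze: 4

```text
time: 14.9
position: [0.5364, 0.1335, 0.0039]
tool_rot: [0.545, 3.094, 0.001]
ft_force: [-1.7, 0.6, 4.3]
grip_width: 0.532
grip_force: 4.0
```

Emit:
move_arm:
  slide:
    - [0,0,-1]
    - [0,0,-2]
    - [0,0,-3]
    - [0,0,-4]
    - [0,0,-5]
    - [0,0,-6]
    - [0,0,-7]
    - [0,0,-7]
    - [0,0,-7]
    - [0,0,-7]
    - [0,0,-7]
  roll: [0,0,0,0,0,0,0,0,0,0,0]

```text
time: 16.0
position: [0.5359, 0.1331, 0.073]
tool_rot: [-0.545, -3.093, 0.001]
ft_force: [-0.8, -0.6, -3.3]
grip_width: 0.53
grip_force: 4.0
```

Run:
```python
from h import *
s,c=grab('scene'); w,cw=grab('wrist'); st=monitor.get_state(); print(st['position'],st['torque'],st['ft_force'])
u,v=proj(c,[.55,.13,.08]).astype(int)
a=cv2.resize(s[v-50:v+50,u-50:u+50],(400,400),interpolation=cv2.INTER_CUBIC)
b=cv2.resize(w[150:350,180:380],(400,400))
cv2.imwrite('pics/c4.png',np.hstack([a,b])[:,:,::-1])
```

```text
[0.53602022 0.13303664 0.07315447] [-0.00411303 -0.03907556  0.00409867] [ 0.65701106 -0.86866549 -3.05738576]
```

View pics/c4.png

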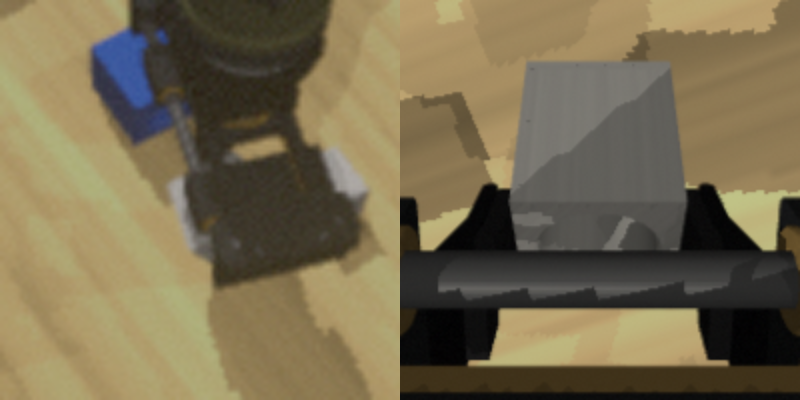

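The wrist crop shows the foot has swung by gravity: its former bottom face hangs below at (600,130) and the hole end is now up at (600,228). I'll measure the tilt from the edge corners and the known 46 mm width.

Run:
```python
from h import *
w,c=grab('wrist','g1.png')
K=np.linalg.inv(c['mtx']); e=[]
for l,r in (((236,251.5),(323.5,251.5)),((244,181),(316,181))):
    a=K@[*l,1];b=K@[*r,1]; s=.046/np.linalg.norm(a-b); X=c['R'].T@((a+b)/2*s-c['t']); e.append(X); print(X.round(4))
d=e[0]-e[1]; print(np.linalg.norm(d), 'tilt from vertical deg',np.degrees(np.arccos(d[2]/np.linalg.norm(d))),d)
```

```text
[0.5256 0.1369 0.0825]
[0.4978 0.1473 0.0377]
0.0537224058030258 tilt from vertical deg 33.43836518969128 [ 0.02771916 -0.01039211  0.04483022]
```

```bash
cat >> h.py <<'E'
def pose(w,c,uv):
    g=cv2.cvtColor(w,cv2.COLOR_RGB2GRAY)
    p=cv2.cornerSubPix(g,np.array(uv,np.float32).reshape(-1,1,2),(4,4),(-1,-1),(3,50,.01))
    o=np.array([[-23,28,0],[23,28,0],[23,-28,0],[-23,-28,0]],np.float32)/1000
    n,rv,tv,er=cv2.solvePnPGeneric(o,p,c['mtx'],None,flags=cv2.SOLVEPNP_IPPE)
    print(p[:,0].round(1).tolist())
    for r,t,e in zip(rv,tv,er):
        M=c['R'].T@cv2.Rodrigues(r)[0]; X=c['R'].T@(t[:,0]-c['t'])
        a=M[:,1]; print('err',e,'axis',a.round(3),'tilt',np.degrees(np.arccos(a[2])).round(1),'face centre',X.round(4),'normal',M[:,2].round(2))
E
python3 - <<'E'
from h import *
w,c=grab('wrist','g2.png')
pose(w,c,[(236,251.5),(323,251.5),(316,181),(244,181)])
print(monitor.get_state()['position'],'tool x',Ro.from_rotvec(monitor.get_state()['tool_rot']).as_matrix()[:,0])
print(w[200:300:4,280].mean(1).round())
E
```

```text
[[236.0, 251.5], [323.0, 251.5], [314.6000061035156, 182.1999969482422], [242.8000030517578, 180.0]]
err [0.45671496] axis [ 0.485 -0.168  0.858] tilt 30.9 face centre [0.5117 0.1417 0.0593] normal [ 0.79 -0.33 -0.51]
err [5.9205656] axis [ 0.837 -0.291 -0.462] tilt 117.5 face centre [0.5141 0.1406 0.066 ] normal [-0.42  0.19 -0.89]
[0.53612765 0.13309173 0.07329143] tool x [-9.39764951e-01  3.41821298e-01  1.92385985e-04]
[117. 117. 118.  94.  95.  93.  94.  95.  95.  94.  94.  94.  95.  77.
  82.  76.  76.  79.  79.  28.  45.  54.  65.  80.  84.]
```

The fit is robust: the foot slipped and now hangs by its upper -x edge at a 31° tilt, with its lowest edge 12 mm above the bench. I'll lower it until the +x bottom edge touches, arc toward tool +x to stand it up, then release.

Emit:
move_arm:
  slide:
    - [0,0,0.5]
    - [0,0,0.9]
    - [0,0,1.2]
    - [0,0,1.25]
    - [0.5,0,1.27]
    - [1.1,0,1.3]
    - [1.6,0,1.45]
    - [2.2,0,1.6]
    - [2.7,0,1.85]
    - [3.2,0,2.1]
    - [3.3,0,2.15]
    - [3.3,0,2.15]
  roll: [0,0,0,0,0,0,0,0,0,0,0,0]

```text
time: 17.4
position: [0.5047, 0.145, 0.0521]
tool_rot: [-0.544, -3.093, -0.001]
ft_force: [-2.2, 0.3, 3.7]
grip_width: 0.524
grip_force: 4.0
```

Run:
```python
from h import *
w,c=grab('wrist','g3.png')
st=monitor.get_state();print(st['position'],st['ft_force'],st['grip_force'],st['grip_width'])
cv2.imwrite('pics/c5.png',cv2.resize(w[130:330,160:400,::-1],None,fx=3,fy=3,interpolation=cv2.INTER_CUBIC))
```

```text
[0.50496999 0.144874   0.05210302] [-2.55544948  0.51170076  4.34901606] 3.9999563647143077 0.5240994395046275
```

View pics/c5.png

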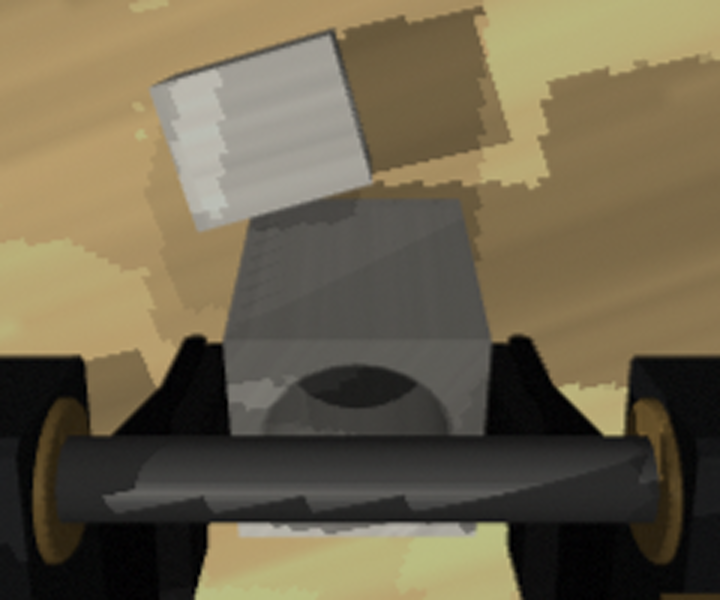

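The crop shows the foot almost upright with the mouth at (357,400). The far wall fills most of it and only a small crescent of floor shows at (360,385), as a deep hole should look. The small look-alike stands just behind it. I'll compute the tilt and the hole depth.

Run:
```python
from h import *
w,c=grab('wrist')
pose(w,c,[(235,242.7),(323.3,242.7),(314,196.7),(243.2,196.7)])
e=np.array([.9397,-.342,0])
T=(plane(c,(235,242.7),.056)+plane(c,(323.3,242.7),.056))/2; print('top -x edge',T)
o,d=ray(c,(280,251.7)); print('rim s', (plane(c,(280,251.7),.056)-T)@e)
o,d=ray(c,(280,265.)); 
k=(T@e+.040-o@e)/(d@e); print('floor junction z', (o+k*d))
```

```text
[[232.6999969482422, 244.10000610351562], [324.0, 243.89999389648438], [314.0, 196.6999969482422], [243.1999969482422, 196.6999969482422]]
err [0.32606685] axis [ 0.195 -0.074  0.978] tilt 12.1 face centre [0.4823 0.1524 0.041 ] normal [ 0.92 -0.33 -0.21]
err [8.243388] axis [ 0.666 -0.245 -0.704] tilt 134.8 face centre [0.4827 0.1523 0.0522] normal [-0.66  0.24 -0.71]
top -x edge [0.49179313 0.14936503 0.056     ]
rim s 0.005233687318218204
floor junction z [ 0.52964465  0.13640911 -0.0009727 ]
```

The floor junction lies tens of millimetres below the rim (5 mm in from the edge), so the deep hole is up, with 12° of tilt left. I'll release so it settles flat, then locate it and re-grip.

Emit:
move_arm:
  slide:
    - [0,0,0.2]
    - [0,0,0.2]
    - [0,0,0.2]
    - [0,0,0.2]
    - [0,0,0.2]
    - [0,0,0.2]
    - [0,0,0.2]
    - [0,0,-5]
    - [0,0,-9]
    - [0,0,-9]
    - [0,0,-9]
  roll: [0,0,0,0,0,0,0,0,0,0,0]
  gripper: 7

```text
time: 18.6
position: [0.5058, 0.145, 0.143]
tool_rot: [0.544, 3.093, 0.004]
ft_force: [-0.3, -0.7, 0.5]
grip_width: 0.804
grip_force: 0.0
```

Run:
```python
from h import *
w,c=grab('wrist','h1.png'); t,ct=grab('top')
a=w.astype(int); print(proj(c,[.505,.144,.056]))
for thr in (70,85,100):
    m=((a.min(2)>thr)&(a.max(2)-a.min(2)<22)).astype(np.uint8); m[275:]=0
    cn,_=cv2.findContours(m,cv2.RETR_EXTERNAL,cv2.CHAIN_APPROX_SIMPLE)
    for q in cn:
        if cv2.contourArea(q)>300:
            P=np.array([plane(c,p,.056)[:2]*1000 for p in q[:,0]],np.float32)
            print(thr,cv2.boundingRect(q),cv2.contourArea(q),[np.round(x,1).tolist() for x in cv2.minAreaRect(P)])
for r in range(130,300,6): print(r,a[r,200:372:7].mean(1).astype(int).tolist())
```

```text
[277.60466028 218.0331964 ]
70 (250, 181, 56, 54) 2862.0 [[496.9, 146.8], [45.4, 45.3], 69.9]
70 (232, 134, 49, 44) 1444.0 [[451.5, 145.7], [33.7, 28.0], 85.5]
70 (442, 89, 22, 53) 590.5 [[475.1, 297.9], [10.8, 39.8], 88.5]
85 (250, 181, 56, 54) 2860.0 [[496.9, 146.8], [45.4, 45.3], 69.9]
85 (232, 134, 49, 44) 1434.0 [[451.4, 145.7], [33.6, 27.8], 85.2]
85 (444, 89, 19, 43) 444.0 [[471.5, 298.3], [9.5, 32.5], 88.7]
100 (250, 181, 56, 54) 2844.5 [[496.9, 146.8], [45.4, 45.3], 69.9]
100 (232, 134, 49, 44) 1409.5 [[451.3, 145.5], [33.3, 27.4], 85.0]
100 (445, 90, 18, 41) 358.5 [[471.2, 298.6], [31.9, 8.1], 0.1]
130 [125, 124, 124, 125, 127, 130, 129, 125, 126, 126, 143, 142, 139, 103, 116, 99, 145, 146, 146, 148, 145, 145, 145, 144, 142]
136 [125, 126, 129, 130, 126, 125, 125, 126, 128, 120, 141, 94, 97, 100, 103, 104, 148, 147, 145, 145, 145, 144, 142, 139, 140]
142 [143, 129, 125, 124, 123, 124, 124, 141, 141, 143, 140, 101, 103, 104, 105, 105, 145, 146, 146, 144, 141, 140, 140, 141, 147]
148 [122, 123, 124, 127, 126, 141, 143, 141, 139, 142, 146, 102, 106, 104, 103, 103, 144, 144, 14
[... 2275 characters left out ...]
52, 152, 151, 150, 147, 145, 146, 119, 5, 8, 6, 6]
268 [7, 7, 4, 142, 141, 143, 143, 149, 153, 152, 152, 151, 152, 151, 147, 145, 144, 145, 147, 146, 96, 4, 7, 8, 3]
274 [5, 7, 8, 143, 146, 152, 152, 153, 152, 151, 152, 148, 146, 145, 146, 146, 147, 146, 147, 147, 70, 5, 6, 9, 4]
280 [37, 37, 37, 37, 38, 37, 37, 37, 36, 37, 37, 38, 36, 38, 37, 36, 36, 36, 37, 37, 36, 37, 32, 38, 37]
286 [51, 51, 51, 51, 51, 52, 51, 51, 50, 50, 51, 50, 51, 50, 50, 51, 51, 50, 50, 51, 52, 40, 39, 48, 36]
292 [73, 72, 72, 72, 72, 72, 70, 71, 71, 69, 68, 69, 68, 69, 67, 63, 63, 61, 66, 66, 56, 36, 37, 36, 37]
298 [54, 55, 56, 37, 33, 43, 42, 51, 35, 33, 49, 45, 40, 32, 32, 34, 45, 34, 33, 33, 33, 33, 33, 33, 33]
```

The foot stands upright (45.4 × 45.3 mm square seen at z = 56 mm) at (0.4969, 0.1468), yaw 70°. Now the firm grip.

Run:
```python
from h import *
rel([.4969,.1468,.012],1.2217)
```

```text
slide [ 0.77 -0.02 12.92] roll 0.001 yaw 1.222 j7 1.02 t 18.7
```

Emit:
move_arm:
  slide:
    - [0.8,0,2]
    - [0.8,0,6]
    - [0.8,0,9]
    - [0.8,0,11.5]
    - [0.8,0,12.9]
    - [0.8,0,12.9]
    - [0.8,0,12.9]
  roll: [0,0,0,0,0,0,0]

```text
time: 19.4
position: [0.498, 0.1469, 0.0132]
tool_rot: [0.546, 3.094, -0.001]
ft_force: [1.1, 0.5, 0.6]
grip_width: 0.806
grip_force: 0.0
```

Emit:
move_arm:
  slide:
    - [0,0,0]
    - [0,0,0]
    - [0,0,0]
    - [0,0,0]
    - [0,0,0]
    - [0,0,0]
    - [0,0,0]
    - [0,0,0]
    - [0,0,0]
  roll: [0,0,0,0,0,0,0,0,0]
  gripper: 0
  squeeze: 30

```text
time: 20.3
position: [0.498, 0.1475, 0.0136]
tool_rot: [0.545, 3.094, 0.001]
ft_force: [-1.4, 0.7, 6.4]
grip_width: 0.525
grip_force: 30.0
```

Emit:
move_arm:
  slide:
    - [0,0,-1]
    - [0,0,-3]
    - [0,0,-6]
    - [0,0,-9]
    - [0,0,-12]
    - [0,0,-15]
    - [0,0,-18]
    - [0,0,-20]
    - [0,0,-21]
    - [0,0,-21]
    - [0,0,-21]
    - [0,0,-21]
    - [0,0,-21]
    - [0,0,-21]
    - [0,0,-21]
  roll: [0,0,0,0,0,0,0,0,0,0,0,0,0,0,0]

```text
time: 21.8
position: [0.4976, 0.1471, 0.2227]
tool_rot: [-0.545, -3.094, 0.001]
ft_force: [-0.1, -0.1, -2.7]
grip_width: 0.523
grip_force: 30.0
```

Run:
```python
from h import *
w,c=grab('wrist','h2.png'); st=monitor.get_state(); print(st['position'],st['ft_force'],st['torque'],st['grip_force'],st['grip_width'])
a=w.mean(2).astype(int); P=np.array(st['position'])
tx=Ro.from_rotvec(st['tool_rot']).as_matrix()[:,0]; ty=Ro.from_rotvec(st['tool_rot']).as_matrix()[:,1]
for zt in(P[2]+.045,P[2]-.011):
  print([proj(c,np.r_[(P+tx*.023+ty*s)[:2],zt]).round(1).tolist() for s in(-.023,.023)])
for u in (245,255,279,300,312): print(u,a[150:300:3,u].tolist())
t,ct=grab('top'); s,cs=grab('scene')
for n,im,old in(('t',t,'t1.png'),('s',s,'s1.png')):
    d=cv2.absdiff(im[:,:,::-1],cv2.imread('pics/'+old)).max(2)>45
    print(n,[q[:5].tolist() for q in cv2.connectedComponentsWithStats(d.astype(np.uint8))[2][1:] if q[4]>40])
```

```text
[0.49766641 0.14710827 0.22282257] [ 0.6064904   0.81214483 -3.13215211] [-0.01906056 -0.05007323  0.02094705] 29.967920682393014 0.5280633491587827
[[223.3, 259.0], [336.9, 258.9]]
[[239.9, 218.8], [319.5, 218.8]]
245 [172, 168, 158, 135, 132, 148, 149, 152, 148, 145, 144, 142, 140, 144, 146, 146, 146, 147, 142, 139, 145, 149, 151, 64, 66, 67, 67, 67, 65, 65, 65, 66, 67, 65, 65, 65, 94, 93, 93, 95, 95, 96, 24, 37, 46, 52, 60, 72, 91, 47]
255 [176, 177, 177, 178, 175, 176, 181, 177, 144, 144, 141, 142, 142, 146, 147, 147, 146, 142, 140, 146, 150, 151, 155, 64, 65, 67, 66, 66, 67, 67, 66, 66, 67, 67, 68, 68, 96, 95, 93, 95, 95, 90, 24, 35, 46, 53, 59, 71, 90, 38]
279 [112, 110, 121, 137, 177, 178, 144, 149, 150, 151, 149, 148, 148, 147, 143, 140, 144, 148, 151, 154, 151, 151, 154, 65, 66, 66, 65, 66, 66, 66, 66, 67, 67, 67, 67, 67, 122, 120, 121, 101, 28, 28, 26, 36, 46, 53, 60, 70, 88, 47]
300 [111, 109, 106, 103, 151, 149, 152, 151, 149, 149, 149, 146, 141, 144, 146, 148, 152, 155, 150, 154, 154, 153, 157, 65, 67, 66, 66, 67, 66, 66, 66, 67, 66, 68, 67, 66, 95, 93, 93, 96, 96, 66, 25, 37, 48, 53, 60, 70, 87, 68]
312 [155, 151, 150, 151, 150, 153, 151, 150, 149, 149, 143, 143, 144, 146, 149, 153, 153, 152, 154, 154, 155, 157, 154, 66, 65, 66, 66, 66, 67, 66, 66, 66, 66, 66, 67, 67, 94, 94, 93, 94, 94, 94, 25, 37, 46, 53, 60, 70, 87, 48]
t [[228, 204, 17, 13, 91], [186, 212, 108, 208, 12163], [68, 344, 39, 11, 77], [0, 350, 65, 62, 2310], [279, 411, 14, 9, 54]]
s [[302, 0, 119, 202, 11957], [437, 0, 12, 17, 108], [491, 0, 15, 9, 59], [480, 5, 25, 28, 252], [281, 226, 34, 38, 616], [513, 281, 37, 51, 226]]
```

The edges match a level foot (rows 257 and 218 measured, 259 and 219 predicted), with its centre at about 0.24 m. The bystanders are unmoved, so I'm handing in.

```bash
python3 -c "
from h import *
print(workorder.close_job())"
```

```text
the job is handed in; nothing more can be done
None
```

The job is handed in: the dose knob is at the red mark, and the gripper holds the foot level and still, deep hole up, with its centre about 24 cm above the bench; no verdict was shown, and which end is deep was judged from camera views, not by touch.

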